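# Park the race rollers at the top of the ramp

### The arm

A 6-joint arm with a two-finger parallel gripper is mounted at the origin on the work surface. World frame = base frame: x ahead of the robot, y to its left, z up, the work surface at z = 0. Lengths are in m, angles in rad, forces in N, time in s.
With the tool pointing down it reaches from about 0.25 to 0.725 m from the base axis. Payload 4 kg.
Tool frame: the origin (TCP) lies on the centre line of the jaws, within the pads' length; the fingertips stand tip_reach ahead of it and the grasp point (between the pads) lies 5 mm behind it (tip_reach is the distance from the TCP to the fingertips, in m); z points along the fingers, y is the direction in which the jaws open and shut (so a half turn about z gives the same grasp; the last joint's range is limited). The gripper opens to 85 mm and grips with 20 to 120 N. Pads are 22 mm wide; open, the fingers measure 114 mm over their backs; the gripper's body (76 mm by 85 mm) begins 54 mm behind the grasp point. The pads swing forward as they close: fully open they stand 13 mm farther back than shut.
Start: joints at [-1.213, 0.241, 0.005, 1.335, 0, 1.571], TCP at [0.175, -0.468, 0.245] pointing down, gripper open.
Joint ranges: [-2.72, 2.72], [-1.05, 1.87], [-1.09, 1.28], [-1.99, 2.15], [-1.42, 1.44], [-3.14, 3.14]. Speed limits (rad/s): [2.79, 2.79, 3.14, 3.14, 3.14, 3.14].

### API

Orientations are given as a unit quaternion [x, y, z, w].
In Python, from workcell import * gives the robot as it stands.
- The arm moves only by the tool arm_command, never from a script. Its arguments are lists of equal length, an entry for each row: "translation": the shift along the tool's x, y, z in cm, a list of three; "turn": the turn about the tool's z in rad; "hand": the closure, from 0 (fully open) to 1 (shut). In form: {"translation": [[x, y, z], ...], "turn": [turn, ...], "hand": [hand, ...]}. A call has 1 to 5 rows; each row is the pose to reach, as a shift and turn from the pose commanded when the call began, along the tool's axes at that moment; what a row does not reach only later rows make up. A row lasts 1/12 s, in which the tool goes at most 41.7 mm and 7.16 degrees, less where a joint would pass 70% of its speed; a pose out of reach is approached as far as the arm can. A call with a gripper value outside its range is refused whole. The fingers move at their own pace and stop on an object; the grip force is fixed at half the most. Time passes only in rows, so rows that repeat a pose let the fingers close. It gives the time, the measured TCP pose, the force and the opening at its end, in the units of the state.
- get_obs(): the state, without advancing time (a new reading comes with each control period).
- camera(name): name is "scene" or "top" or "wrist"; returns (picture, depth): 420x560x3 uint8, red, green, blue; 420x560 float32, m along the optical axis (not along the pixel's ray), 0 where there is no reading.
- camera_info(name): a dict with "mtx" (3x3 intrinsics, pixels), "dist_coeffs" ([k1, k2, p1, p2, k3] as OpenCV has them; the pictures are not rectified), "world_to_cam" (4x4, takes a point from world to camera coordinates). Camera axes: x right, y down, z forward; pixel columns grow to the right and rows downward; lengths in m; the calibration is good to about 2 mm. A picture is of the moment at which its call begins: read the wrist's pose just before it. camera_info takes no time and is no camera call; for the wrist camera it gives the pose at the moment of the call.
- job_done(): hands the job in, once; it reports no verdict.
Trained networks look in the newest picture that a camera, given by its name, has taken for a name from the list of things; names that differ only in an ending like _2 or _b are one class to them, and where a whole thing is asked for, a point or a joint stands for the part that bears it (a point fixed in the world has none). Each returns a list of dicts, best first, with "conf" (0 to 1); they miss things now and then, are a little off and sometimes report something else, mostly with a low value. They report only what shows in the picture. A call takes as long as a camera call.
- search_frame(camera, name): "location" ([row, column] in pixels, amid what is visible of it).
- spot_point(camera, name): "location" ([row, column] in pixels: a listed point, or the origin of a listed thing).
The state is a dict: "clock": time; "joint_pos": joint angles; "joint_vel": joint speeds; "tau": joint torques, N m; "eef_pos": TCP position; "tool_rot": TCP orientation; "ft_force": force on the tool from outside, world axes, zero at the start; "ft_torque": the same for the moment, N m; "grip_width": finger opening in m.
Only numpy, scipy, OpenCV 4.12 (cv2) and the standard library are available. Lean on these libraries where they do the work, as an engineer would, in place of code of your own. Each camera call takes 0.05 s, during which the arm holds its last target. There are 200 camera calls.

### The job

Set up the rolling race on the classroom ramp: with the fingertips, push each of the two rollers slowly up its own gutter, over the crest and into the yellow dip against the red stop, so that both stay there and do not roll back. Only push them gently: do not grip, lift or flick them or let them run back down the ramp, and leave the jar, the eyepiece and the stopwatch where they stand. Finish clear of everything.

Things in the scene. Friction and masses are not known exactly. Their poses are not given: they have to be found in the camera images.
- track: Fixed wooden ramp deck with two straight gutters, 162 mm wide, 240 long. Origin on the deck midline, 35 mm above the table; x runs up the gutters (rising 0.14 rad, leading away from the robot), y to the left gutter, z square to the deck (deck at z = 0). Gutter centres at y = +45 and -45 mm, each 50 mm wide between blue lips 6 mm thick, 10 high.
- low_bar (a point): Upper edge, on the midline, of the blue bar that crosses the low end of both gutters and keeps the rollers from running off: 8 mm high, 10 mm thick, at x = -117 to -107 mm in the track frame.
- crest (a point): Midline point of the crest, x = +60 mm on the deck. Beyond it the yellow dip slopes down (0.14 rad below level) for 54 mm to the red stop. A roller pushed over the crest rolls the last 30 mm by itself, reaching about 0.25 m/s, and stays against the stop; let go before the crest, it rolls back.
- rest_left (a point): Rest point of the left gutter: where a roller's centre is when it lies in the dip against the red stop (34 mm high, as wide as the track). In the track frame x = +97, y = +45, z = +12 mm.
- rest_right (a point): Rest point of the right gutter: where a roller's centre is when it lies in the dip against the red stop (34 mm high, as wide as the track). In the track frame x = +97, y = -45, z = +12 mm.
- brass_roller: Brass roller with dark end discs: smooth, polished cylinder 44 mm in diameter, 46 mm long, about 0.3 kg. Origin at its centre; own y axis = rolling axis (x and z turn as it rolls). Starts at the low end of either gutter, against the blue bar, axis level across the gutter, centre at x = -90, z = +22 mm in the track frame.
- grey_roller: Grey plastic roller with black end discs: smooth, polished cylinder 44 mm in diameter, 46 mm long, about 0.12 kg. Origin at its centre; own y axis = rolling axis (x and z turn as it rolls). Starts at the low end of either gutter, against the blue bar, axis level across the gutter, centre at x = -90, z = +22 mm in the track frame.
- jar: Closed glass jar with a white lid, 48 mm across and 70 mm high, on the table beside the ramp. Origin at the centre of its foot. Leave it alone.
- eyepiece: Black microscope eyepiece standing upright, 34 mm across and 60 mm high, on the table beside the ramp. Origin at the centre of its foot. Leave it alone.
- stopwatch: Yellow stopwatch lying flat, 60 x 52 mm and 18 mm thick, on the table beside the ramp. Origin at the centre of its underside. Leave it alone.

How it is judged:
By the outcome, as a careful person would: the job done as asked, in the order asked, and still so for the second after the job is handed in, with the robot touching nothing.
It also fails if it takes over 64 s, if anything falls off the work surface, if the arm or the gripper's body presses on something with over 40 N, if the wrist force passes 120 N, or if a joint passes its speed limit or range.

## Working session

There is one attempt and no reset: what is moved stays moved. The work goes in short steps, Python scripts to look and compute and a tool call to move; the robot and the scene stay as the last step left them, time stands still between calls to the robot, and variables do not carry over. Pictures are saved under pics/ and viewed, about 8 in all and at most 12, crops included, and the job is handed in when it is done.

Besides the shell and the picture viewer there is one more tool, called after "Emit:" as a command line: name --pt "numbers of a row" for each row, then --argument value for the rest. arm_command: Moves the arm, as the interface text tells. Its arguments: {"type":"object","properties":{"translation":{"type":"array","items":{"type":"array","items":{"type":"number"}}},"turn":{"type":"array","items":{"type":"number"}},"hand":{"type":"array","items":{"type":"number"}}},"required":["translation","turn","hand"]}

```bash
ls; mkdir -p pics
python3 - <<'E'
from workcell import *
import cv2,numpy as np
o=get_obs();print({k:np.round(v,3) for k,v in o.items()})
ims=[]
for c in ["scene","top"]:
    p,d=camera(c);ims.append(p)
    cv2.imwrite(f"pics/{c}0.png",p[:,:,::-1]);np.save(f"{c}_d.npy",d)
    i=camera_info(c);print(c,np.round(i["mtx"],1).tolist(),i["dist_coeffs"],np.round(i["world_to_cam"],3).tolist())
    for n in ["track","low_bar","crest","rest_left","rest_right","brass_roller","grey_roller","jar","eyepiece","stopwatch"]:
        r=spot_point(c,n);print(c,n,[(np.round(a["location"]).tolist(),round(a["conf"],2)) for a in r[:2]])
E
```

```text
pics
{'clock': np.float64(0.0), 'joint_pos': array([-1.213,  0.241,  0.004,  1.335, -0.   ,  1.571]), 'joint_vel': array([-0.001, -0.   ,  0.002, -0.001,  0.001,  0.   ]), 'tau': array([-1.0000e-03, -3.7232e+01,  2.5241e+01,  1.7000e-02, -0.0000e+00,
       -0.0000e+00]), 'eef_pos': array([ 0.175, -0.468,  0.244]), 'tool_rot': array([ 0.984,  0.178, -0.   , -0.001]), 'ft_force': array([-0.294, -0.006,  0.187]), 'ft_torque': array([-0.008, -0.041,  0.01 ]), 'grip_width': np.float64(0.085)}
scene [[490.1, 0.0, 280.5], [0.0, 490.1, 214.5], [0.0, 0.0, 1.0]] [0.01250494 0.         0.         0.         0.        ] [[0.527, 0.85, -0.015, -0.354], [0.589, -0.377, -0.715, -0.274], [-0.613, 0.368, -0.699, 1.217], [0.0, 0.0, 0.0, 1.0]]
scene track [([240.0, 210.0], 0.75)]
scene low_bar [([201.0, 203.0], 0.95)]
scene crest [([260.0, 217.0], 0.61)]
scene rest_left []
scene rest_right [([276.0, 189.0], 0.87), ([206.0, 287.0], 0.4)]
scene brass_roller [([195.0, 227.0], 0.94)]
scene grey_roller [([204.0, 175.0], 0.84)]
scene jar [([244.0, 311.0], 0.58)]
scene eyepiece [([298.0, 118.0], 0.85)]
scene stopwatch [([207.0, 288.0], 0.89), ([297.0, 122.0], 0.71)]
top [[538.4, 0.0, 277.1], [0.0, 538.4, 211.4], [0.0, 0.0, 1.0]] [-0.16056042  0.          0.          0.          0.        ] [[0.006, -1.0, 0.022, 0.043], [-0.981, -0.01, -0.193, 0.57], [0.193, -0.021, -0.981, 0.9], [0.0, 0.0, 0.0, 1.0]]
top track [([232.0, 332.0], 0.56)]
top low_bar [([286.0, 319.0], 0.75)]
top crest [([199.0, 340.0], 0.63)]
top rest_left [([171.0, 328.0], 0.75)]
top rest_right [([187.0, 372.0], 0.86), ([230.0, 419.0], 0.6)]
top brass_roller []
top grey_roller [([284.0, 345.0], 0.72)]
top jar [([191.0, 248.0], 0.76), ([284.0, 345.0], 0.64)]
top eyepiece [([230.0, 418.0], 0.78), ([168.0, 325.0], 0.56)]
top stopwatch [([244.0, 239.0], 0.79)]
```

View pics/scene0.png

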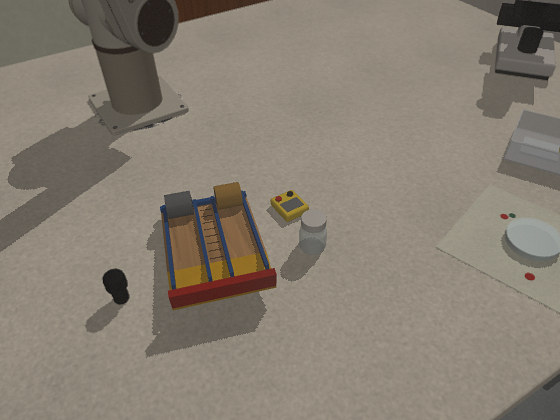

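View pics/top0.png

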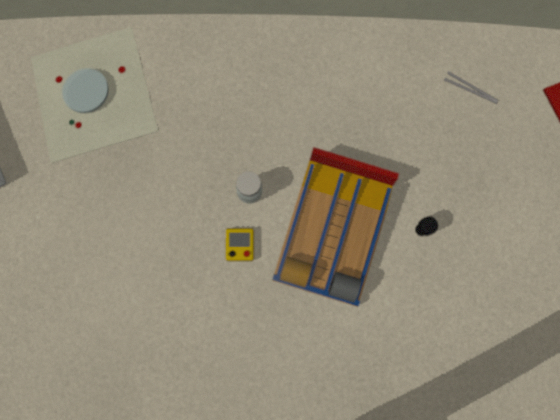

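```bash
cat > h.py <<'E'
from workcell import *
import cv2,numpy as np
from scipy.spatial.transform import Rotation as R
from scipy.optimize import least_squares
def world(c,p,d,mask,info=None):
    i=info or camera_info(c);r,q=np.nonzero(mask&(d>0))
    n=cv2.undistortPoints(np.c_[q,r].astype(np.float32)[:,None],i["mtx"],np.array(i["dist_coeffs"]))[:,0]
    z=d[r,q];P=np.c_[n*z[:,None],z,np.ones(len(z))]
    return (np.linalg.inv(i["world_to_cam"])@P.T).T[:,:3]
def proj(c,P,info=None):
    i=info or camera_info(c);T=np.array(i["world_to_cam"])
    return cv2.projectPoints(np.atleast_2d(P).astype(float),cv2.Rodrigues(T[:3,:3])[0],T[:3,3],np.array(i["mtx"]),np.array(i["dist_coeffs"]))[0][:,0]
def TR(yaw): return R.from_euler("ZY",[yaw,-0.14]).as_matrix()
E
python3 - <<'E'
from h import *
obs={"scene":{"low_bar":(201,203),"crest":(260,217),"rest_right":(276,189),"brass":(195,227),"grey":(204,175)},
"top":{"low_bar":(286,319),"crest":(199,340),"rest_left":(171,328),"rest_right":(187,372),"grey":(284,345)}}
L={"low_bar":(-.112,0,.008),"crest":(.06,0,0),"rest_left":(.097,.045,.012),"rest_right":(.097,-.045,.012),"brass":(-.09,.045,.022),"grey":(-.09,-.045,.022)}
I={c:camera_info(c) for c in obs}
def f(p):
    e=[]
    for c in obs:
        for n,l in obs[c].items():
            e.append((proj(c,TR(p[2])@np.array(l)+[p[0],p[1],p[3]],I[c])[0]-np.array(obs[c][n])[::-1]))
    return np.ravel(e)
s=least_squares(f,[.5,-.1,0,.035],loss="soft_l1");print(s.x,np.round(s.fun.reshape(-1,2),1).tolist())
p=s.x;
for c in obs:
    im=cv2.imread(f"pics/{c}0.png");d=np.load(f"{c}_d.npy")
    hsv=cv2.cvtColor(im,cv2.COLOR_BGR2HSV)
    loc=(world(c,im,d,np.ones(d.shape,bool),I[c])-[p[0],p[1],p[3]])@TR(p[2]);
    H,S,V=[hsv[...,k][d>0].astype(int) for k in range(3)]
    near=(abs(loc[:,0])<.16)&(abs(loc[:,1])<.12)&(loc[:,2]>-.03)
    red=near&((H<6)|(H>174))&(S>150)&(V>40)
    blue=near&(H>105)&(H<128)&(S>100)
    yel=near&(H>20)&(H<32)&(S>150)
    for n,m in(("red",red),("blue",blue),("yel",yel)):
        print(c,n,m.sum(),np.round(np.percentile(loc[m],[2,25,50,75,98],axis=0)*1000,0).tolist() if m.any() else "")
    b=blue
    # lip top lines
    for y in(.073,.017,-.017,-.073):
        m=b&(abs(loc[:,1]-y)<.01)&(abs(loc[:,0])<.09)&(loc[:,2]>.005)
        if m.sum()>10: print("lip",y,m.sum(),np.round(np.polyfit(loc[m,0],loc[m,1],1),4),"z",np.round(np.polyfit(loc[m,0],loc[m,2],1),4))
    for y0 in(.045,-.045):
        m=near&(abs(loc[:,1]-y0)<.012)&(loc[:,0]>-.05)&(loc[:,0]<.045)
        print("deck",y0,np.round(np.polyfit(loc[m,0],loc[m,2],1),4))
        m=near&(abs(loc[:,1]-y0)<.03)&(loc[:,0]<-.05)&(loc[:,2]>.025)
        print("roller",np.round(loc[m].mean(0),4),np.round(loc[m].max(0),4))
E
```

```text
Traceback (most recent call last):
ValueError: matmul: Input operand 1 has a mismatch in its core dimension 0, with gufunc signature (n?,k),(k,m?)->(n?,m?) (size 2 is different from 3)
```

```bash
cat > fit.py <<'E'
from h import *
obs={"scene":{"low_bar":(201,203),"crest":(260,217),"rest_right":(276,189),"brass":(195,227),"grey":(204,175)},
"top":{"low_bar":(286,319),"crest":(199,340),"rest_left":(171,328),"rest_right":(187,372),"grey":(284,345)}}
L={"low_bar":(-.112,0,.008),"crest":(.06,0,0),"rest_left":(.097,.045,.012),"rest_right":(.097,-.045,.012),"brass":(-.09,.045,.022),"grey":(-.09,-.045,.022)}
I={c:camera_info(c) for c in obs}
def f(p):
    e=[]
    for c in obs:
        for n,l in obs[c].items():
            e.append((proj(c,TR(p[2])@np.array(L[n])+[p[0],p[1],p[3]],I[c])[0]-np.array(obs[c][n])[::-1]))
    return np.ravel(e)
s=least_squares(f,[.5,-.1,0,.035],loss="soft_l1");print(s.x,np.round(s.fun.reshape(-1,2),1).tolist())
p=s.x;
for c in obs:
    im=cv2.imread(f"pics/{c}0.png");d=np.load(f"{c}_d.npy")
    hsv=cv2.cvtColor(im,cv2.COLOR_BGR2HSV)
    loc=(world(c,im,d,np.ones(d.shape,bool),I[c])-[p[0],p[1],p[3]])@TR(p[2]);
    H,S,V=[hsv[...,k][d>0].astype(int) for k in range(3)]
    near=(abs(loc[:,0])<.16)&(abs(loc[:,1])<.12)&(loc[:,2]>-.03)
    red=near&((H<6)|(H>174))&(S>150)&(V>40)
    blue=near&(H>105)&(H<128)&(S>100)
    yel=near&(H>20)&(H<32)&(S>150)
    for n,m in(("red",red),("blue",blue),("yel",yel)):
        print(c,n,m.sum(),np.round(np.percentile(loc[m],[2,25,50,75,98],axis=0)*1000,0).tolist() if m.any() else "")
    b=blue
    for y in(.073,.017,-.017,-.073):
        m=b&(abs(loc[:,1]-y)<.01)&(abs(loc[:,0])<.09)&(loc[:,2]>.005)
        if m.sum()>10: print("lip",y,m.sum(),np.round(np.polyfit(loc[m,0],loc[m,1],1),4),"z",np.round(np.polyfit(loc[m,0],loc[m,2],1),4))
    for y0 in(.045,-.045):
        m=near&(abs(loc[:,1]-y0)<.012)&(loc[:,0]>-.05)&(loc[:,0]<.045)
        print("deck",y0,np.round(np.polyfit(loc[m,0],loc[m,2],1),4))
        m=near&(abs(loc[:,1]-y0)<.03)&(loc[:,0]<-.05)&(loc[:,2]>.025)
        print("roller",np.round(loc[m].mean(0),4),np.round(loc[m].max(0),4))
E
python3 fit.py
```

```text
[ 0.54065927 -0.05688311 -0.29338402  0.03513378] [[-0.8, -1.8], [-0.4, 0.9], [1.1, 0.7], [-0.1, -0.1], [2.9, 0.0], [-2.3, 3.9], [4.1, -0.5], [-1.2, -0.0], [2.6, -1.4], [0.2, 2.0]]
scene red 1683 [[122.0, -77.0, -17.0], [126.0, -45.0, -3.0], [128.0, -10.0, 10.0], [131.0, 26.0, 15.0], [134.0, 75.0, 18.0]]
scene blue 1151 [[-112.0, -75.0, 2.0], [-58.0, -69.0, 8.0], [8.0, -3.0, 9.0], [63.0, 20.0, 10.0], [103.0, 76.0, 11.0]]
scene yel 418 [[61.0, -68.0, -24.0], [71.0, -38.0, -9.0], [82.0, -5.0, -7.0], [90.0, 28.0, -4.0], [123.0, 70.0, -0.0]]
lip 0.073 211 [-0.0035  0.0735] z [0.0014 0.0092]
lip 0.017 212 [-0.0034  0.0176] z [-0.0001  0.0094]
lip -0.017 190 [-0.0035 -0.016 ] z [0.0011 0.0095]
lip -0.073 225 [-0.0041 -0.0718] z [0.0012 0.0094]
deck 0.045 [ 0.0007 -0.0006]
roller [-0.0778  0.0456  0.0367] [-0.0652  0.0691  0.0451]
deck -0.045 [ 0.0006 -0.0006]
roller [-0.0779 -0.0437  0.0369] [-0.0659 -0.0201  0.0454]
top red 1067 [[113.0, -76.0, -9.0], [116.0, -39.0, 3.0], [120.0, 1.0, 13.0], [125.0, 40.0, 17.0], [130.0, 77.0, 20.0]]
top blue 983 [[-115.0, -74.0, 6.0], [-70.0, -70.0, 9.0], [-14.0, -15.0, 10.0], [40.0, 18.0, 11.0], [94.0, 75.0, 14.0]]
top yel 1783 [[60.0, -67.0, -15.0], [72.0, -39.0, -11.0], [85.0, 1.0, -7.0], [98.0, 41.0, -4.0], [109.0, 77.0, 1.0]]
lip 0.073 130 [-0.0034  0.0739] z [-0.0008  0.0102]
lip 0.017 167 [-0.0034  0.0182] z [0.0037 0.0101]
lip -0.017 222 [-0.0006 -0.0158] z [0.0005 0.0102]
lip -0.073 234 [-0.0032 -0.0715] z [-0.0049  0.01  ]
deck 0.045 [ 0.0036 -0.    ]
roller [-0.0908  0.0464  0.0395] [-0.0691  0.0694  0.0482]
deck -0.045 [-0.004   0.0001]
roller [-0.0906 -0.0425  0.0394] [-0.0692 -0.0195  0.0472]
```

Run:
```python
import workcell;print([n for n in dir(workcell) if n[0]!='_'])
from h import *
for n in ("tip_reach","TIP_REACH"): print(getattr(workcell,n,None))
y=-.297;O=np.array([.541,-.056,.035]);print(TR(y))
for n,l in dict(B=(-.09,.045,.022),G=(-.09,-.045,.022),cl=(.06,.045,.022),cr=(.06,-.045,.022)).items():print(n,O+TR(y)@l)
```

```text
['Unreachable', 'camera', 'camera_info', 'get_obs', 'job_done', 'search_frame', 'spot_point', 'tip_reach']
0.014
None
[[ 9.46863102e-01  2.92652872e-01 -1.33433743e-01]
 [-2.89789555e-01  9.56218749e-01  4.08376932e-02]
 [ 1.39543115e-01  3.46944695e-18  9.90215996e-01]]
B [0.46601616 0.01400933 0.04422587]
G [ 0.4396774  -0.07205035  0.04422587]
cl [ 0.60804562 -0.0294591   0.06515734]
cr [ 0.58170686 -0.11551879  0.06515734]
```

Emit:
arm_command --pt "0 0 0" --pt "0 0 0" --pt "0 0 0" --turn '[-0.1,-0.1,-0.1]' --hand '[1,1,1]'

```text
clock: 1.35
eef_pos: [0.1751, -0.4683, 0.2453]
tool_rot: [0.974, 0.226, -0.0, -0.0]
ft_force: [-0.5, -0.4, -0.1]
grip_width: 0.0515
```

Run:
```python
from h import *
o=get_obs();print({k:np.round(v,3) for k,v in o.items()})
```

```text
{'clock': np.float64(1.35), 'joint_pos': array([-1.213,  0.241,  0.005,  1.335, -0.   ,  1.473]), 'joint_vel': array([ 0.001, -0.003, -0.   , -0.   , -0.   ,  0.005]), 'tau': array([ 1.0000e-03, -3.7226e+01,  2.5273e+01,  1.0000e-03,  0.0000e+00,
       -8.9000e-02]), 'eef_pos': array([ 0.175, -0.468,  0.245]), 'tool_rot': array([ 0.974,  0.226, -0.   , -0.   ]), 'ft_force': array([-0.507, -0.438, -0.054]), 'ft_torque': array([-0.008,  0.004,  0.004]), 'grip_width': np.float64(0.052)}
```

Emit:
arm_command --pt "0 0 0" --pt "0 0 0" --pt "0 0 0" --pt "0 0 0" --pt "0 0 0" --turn '[-0.12,-0.24,-0.36,-0.48,-0.6]' --hand '[1,1,1,1,1]'

```text
clock: 1.77
eef_pos: [0.1751, -0.4683, 0.2453]
tool_rot: [0.862, 0.506, 0.0, 0.0]
ft_force: [-0.5, -0.2, 0.3]
grip_width: -0.0001
```

Emit:
arm_command --pt "0 0 0" --pt "0 0 0" --pt "0 0 0" --pt "0 0 0" --pt "0 0 0" --turn '[-0.12,-0.24,-0.36,-0.48,-0.6]' --hand '[1,1,1,1,1]'

```text
clock: 2.18
eef_pos: [0.1751, -0.4683, 0.2453]
tool_rot: [0.674, 0.738, -0.0, -0.0]
ft_force: [0.5, -0.4, 0.4]
grip_width: -0.0003
```

Emit:
arm_command --pt "0 0 0" --pt "0 0 0" --pt "0 0 0" --pt "0 0 0" --pt "0 0 0" --turn '[-0.12,-0.24,-0.36,-0.48,-0.6]' --hand '[1,1,1,1,1]'

```text
clock: 2.6
eef_pos: [0.1751, -0.4684, 0.2453]
tool_rot: [0.426, 0.905, -0.0, 0.0]
ft_force: [0.7, -0.0, -0.5]
grip_width: 0.0002
```

Emit:
arm_command --pt "0 0 0" --pt "0 0 0" --pt "0 0 0" --pt "0 0 0" --pt "0 0 0" --turn '[-0.12,-0.24,-0.36,-0.48,-0.589]' --hand '[1,1,1,1,1]'

```text
clock: 3.02
eef_pos: [0.1751, -0.4683, 0.2453]
tool_rot: [0.145, 0.989, 0.0, -0.0]
ft_force: [-0.3, 0.7, 0.7]
grip_width: 0.0001
```

```bash
cat >> h.py <<'E'
def to(target):
    o=get_obs();q=R.from_quat(o["tool_rot"]).as_matrix()
    print("clk",round(float(o["clock"]),2),"pos",np.round(o["eef_pos"],4),"yaw",round(float(np.arctan2(q[1,0],q[0,0])),4),"tilt",np.round(q[:2,2],3),"F",np.round(o["ft_force"],1),"shift cm",np.round(q.T@(np.array(target)-o["eef_pos"])*100,2),"w",o["grip_width"])
E
python3 -c "
from h import *
to([.423,.027,.15])"
```

```text
clk 3.02 pos [ 0.1751 -0.4683  0.2453] yaw 2.8504 tilt [-0.  0.] F [-0.3  0.7  0.7] shift cm [-9.52 54.57  9.53] w 9.283300299353428e-05
```

Emit:
arm_command --pt "-0.6 3.6 0.6" --pt "-1.2 7.2 1.2" --pt "-1.9 10.9 1.9" --pt "-2.5 14.5 2.5" --pt "-3.2 18.2 3.2" --turn '[0,0,0,0,0]' --hand '[1,1,1,1,1]'

```text
clock: 3.43
eef_pos: [0.2589, -0.3022, 0.2132]
tool_rot: [0.149, 0.989, -0.0, 0.0]
ft_force: [-0.1, 0.3, 0.1]
grip_width: -0.0001
```

Emit:
arm_command --pt "-0.6 3.6 0.6" --pt "-1.2 7.2 1.2" --pt "-1.9 10.9 1.9" --pt "-2.5 14.5 2.5" --pt "-3.2 18.2 3.2" --turn '[0,0,0,0,0]' --hand '[1,1,1,1,1]'

```text
clock: 3.85
eef_pos: [0.3426, -0.1371, 0.1814]
tool_rot: [0.148, 0.989, -0.0, 0.001]
ft_force: [0.9, -0.5, 0.2]
grip_width: 0.0001
```

Emit:
arm_command --pt "-0.6 3.6 0.6" --pt "-1.2 7.2 1.2" --pt "-1.9 10.9 1.9" --pt "-2.5 14.5 2.5" --pt "-3.2 18.2 3.2" --turn '[0.005,0.005,0.005,0.005,0.005]' --hand '[1,1,1,1,1]'

```text
clock: 4.27
eef_pos: [0.4262, 0.0281, 0.1494]
tool_rot: [0.15, 0.989, 0.0, 0.0]
ft_force: [1.3, -1.1, -0.2]
grip_width: 0.0001
```

```bash
python3 -c "
from h import *
to([.423,.027,.053])
p,d=camera('wrist');cv2.imwrite('pics/w1.png',p[:,:,::-1]);i=camera_info('wrist')
for n in ['brass_roller','low_bar','crest','rest_left','rest_right','grey_roller']:
    print(n,[(np.round(a['location']).tolist(),round(a['conf'],2)) for a in spot_point('wrist',n)[:2]])
O=np.array([.541,-.056,.035])
for n,l in dict(B=(-.09,.045,.022),G=(-.09,-.045,.022),bar=(-.112,0,.008),crest=(.06,0,0),rl=(.097,.045,.012),rr=(.097,-.045,.012)).items():print(n,proj('wrist',O+TR(-.297)@l,i)[0][::-1].round())
"
```

```text
clk 4.27 pos [0.4262 0.0281 0.1494] yaw 2.8399 tilt [ 0.001 -0.   ] F [ 1.3 -1.1 -0.2] shift cm [ 0.28 -0.2   9.63] w 0.00012797855910332313
brass_roller [([259.0, 399.0], 0.65), ([261.0, 278.0], 0.57)]
low_bar [([234.0, 227.0], 0.86)]
crest [([367.0, 89.0], 0.35)]
rest_left []
rest_right [([369.0, 86.0], 0.63)]
grey_roller [([262.0, 168.0], 0.98), ([256.0, 399.0], 0.18)]
B [262. 271.]
G [262. 157.]
bar [230. 216.]
crest [405. 225.]
rl [448. 272.]
rr [448. 176.]
```

View pics/w1.png

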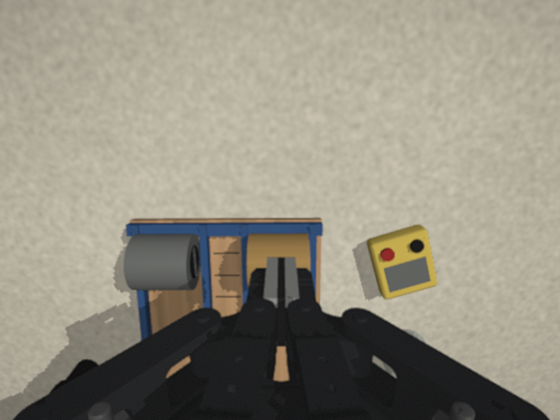

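```bash
python3 -c "
from h import *
i=camera_info('wrist');o=get_obs();q=R.from_quat(o['tool_rot']).as_matrix()
print('tcp,tip',proj('wrist',[o['eef_pos'],o['eef_pos']+q@[0,0,.014]],i)[:,::-1].round(), proj('wrist',[o['eef_pos']+q@[.011,0,.014]],i)[:,::-1])
T=np.linalg.inv(i['world_to_cam']);print('cam in tool',q.T@(T[:3,3]-o['eef_pos']),(q.T@T[:3,:3]).round(3))
for c in ['scene','top']:
    p,d=camera(c);cv2.imwrite(f'pics/{c}1.png',p[:,:,::-1]);ii=camera_info(c)
    print(c,proj(c,[o['eef_pos']+q@[0,0,.014]],ii).round(1))
a=cv2.imread('pics/scene1.png')[140:320,100:330];b=cv2.imread('pics/top1.png')[140:320,220:450]
cv2.imwrite('pics/c1.png',cv2.resize(np.hstack([a,b]),None,fx=1.7,fy=1.7,interpolation=cv2.INTER_CUBIC))
"
```

```text
tcp,tip [[289. 281.]
 [274. 281.]] [[253.30345319 281.42116454]]
cam in tool [ 8.10018500e-02 -4.32113091e-05 -1.28887455e-01] [[-0.001 -0.949 -0.314]
 [ 1.    -0.001 -0.001]
 [ 0.001 -0.314  0.949]]
scene [[218.  141.4]]
top [[291.9 291.6]]
```

View pics/c1.png

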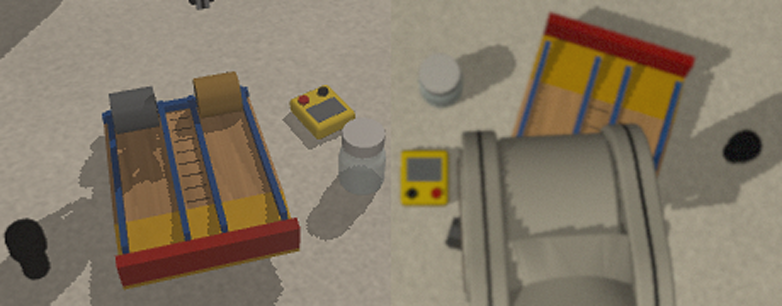

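```bash
python3 -c "
from h import *
to([.423,.027,.053])
O=np.array([.541,-.056,.035])
i=camera_info('wrist')
P=dict(B=(-.09,.045,.022),G=(-.09,-.045,.022),bar=(-.112,0,.008),barL=(-.117,.076,.008),barR=(-.117,-.076,.008))
for n,l in P.items():print(n,proj('wrist',O+TR(-.297)@l,i)[0][::-1].round(1))
p,d=camera('wrist')
for n in ['brass_roller','low_bar','grey_roller']:
    print(n,[(np.round(a['location']).tolist(),round(a['conf'],2)) for a in spot_point('wrist',n)[:2]])
h=cv2.cvtColor(p,cv2.COLOR_RGB2HSV);m=(h[...,0]>105)&(h[...,0]<128)&(h[...,1]>120);m[300:]=0
w=world('wrist',p,d,m,i);l=(w-O)@TR(-.297)
for y in(.073,.017,-.017,-.073):
    k=(abs(l[:,1]-y)<.012)&(l[:,2]>.006)&(l[:,0]>-.105);print(y,k.sum(),np.median(l[k],axis=0) if k.any() else '')
k=l[:,0]<-.1;print('bar',np.percentile(l[k],[2,50,98],axis=0).round(4))
"
```

```text
clk 4.72 pos [0.4253 0.0251 0.1496] yaw 2.839 tilt [ 0. -0.] F [-0.2  1.1 -0.1] shift cm [0.28 0.12 9.66] w -4.1812540907495415e-05
B [262.8 283.4]
G [263.2 170.4]
bar [231.8 228.5]
barL [225.3 320.9]
barR [226.3 136.5]
brass_roller [([265.0, 284.0], 0.74)]
low_bar [([234.0, 229.0], 0.89)]
grey_roller [([261.0, 173.0], 0.59)]
0.073 206 [-0.07841391  0.07280621  0.01059426]
0.017 148 [-0.08895776  0.01553317  0.01068261]
-0.017 440 [-0.08073904 -0.01704733  0.01055551]
-0.073 76 [-0.05755406 -0.07251335  0.01056992]
bar [[-0.1187 -0.0768  0.0056]
 [-0.1147  0.0005  0.0088]
 [-0.1024  0.0759  0.0115]]
```

Emit:
arm_command --pt "0.28 0.12 2" --pt "0.28 0.12 4" --pt "0.28 0.12 6" --pt "0.28 0.12 8" --pt "0.28 0.12 9.7" --turn '[-0.006,-0.006,-0.006,-0.006,-0.006]' --hand '[1,1,1,1,1]'

```text
clock: 5.33
eef_pos: [0.4229, 0.0278, 0.0513]
tool_rot: [0.147, 0.989, -0.0, -0.0]
ft_force: [-0.2, 0.4, -0.8]
grip_width: 0.0002
```

Emit:
arm_command --pt "0 0 0" --pt "0 0 0" --pt "-0.3 0 0" --pt "-0.6 0 0" --pt "-0.9 0 0" --turn '[0,0,0,0,0]' --hand '[1,1,1,1,1]'

```text
clock: 5.75
eef_pos: [0.4335, 0.0255, 0.0536]
tool_rot: [0.146, 0.989, 0.0, 0.001]
ft_force: [-0.7, 0.8, 1.5]
grip_width: -0.0003
```

```bash
python3 -c "
from h import *
to([.466,.014,.052])
p,d=camera('scene');cv2.imwrite('pics/c2.png',cv2.resize(p[140:320,100:330,::-1],None,fx=3,fy=3,interpolation=cv2.INTER_CUBIC))
"
```

```text
clk 5.75 pos [0.4335 0.0255 0.0536] yaw 2.8477 tilt [0.003 0.   ] F [-0.7  0.8  1.5] shift cm [-3.45 -0.16  0.17] w -0.0003026445579540744
```

View pics/c2.png

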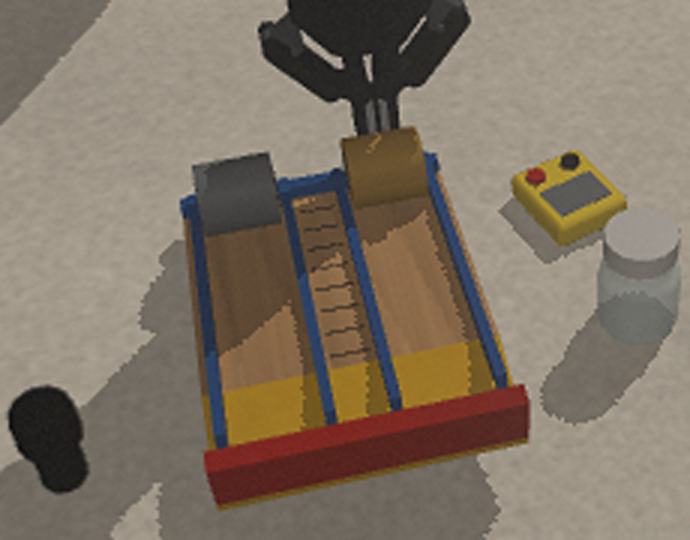

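Emit:
arm_command --pt "-0.3 -0.03 0" --pt "-0.6 -0.06 -0.05" --pt "-1.0 -0.1 -0.1" --pt "-1.4 -0.1 -0.15" --pt "-1.8 -0.1 -0.2" --turn '[0,0,0,0,0]' --hand '[1,1,1,1,1]'

```text
clock: 6.22
eef_pos: [0.4491, 0.0192, 0.0544]
tool_rot: [0.146, 0.989, -0.0, -0.0]
ft_force: [-2.2, 0.7, 1.8]
grip_width: -0.0002
```

Emit:
arm_command --pt "-0.4 0 -0.06" --pt "-0.8 0 -0.11" --pt "-1.2 0 -0.17" --pt "-1.6 0 -0.22" --pt "-2.0 0 -0.28" --turn '[0,0,0,0,0]' --hand '[1,1,1,1,1]'

```text
clock: 6.63
eef_pos: [0.4683, 0.0135, 0.0571]
tool_rot: [0.146, 0.989, -0.0, -0.0]
ft_force: [-3.6, 0.2, 1.7]
grip_width: -0.0002
```

```bash
python3 -c "
from h import *
to([.608,-.029,.075])
p,d=camera('scene')
print(spot_point('scene','brass_roller')[:2])
O=np.array([.541,-.056,.035]);
h=cv2.cvtColor(p,cv2.COLOR_RGB2HSV)
print([(x,proj('scene',O+TR(-.297)@[x,.045,.022])[0][::-1].round(0).tolist()) for x in (-.07,-.055,-.04)])
"
```

```text
clk 6.63 pos [0.4683 0.0135 0.0571] yaw 2.8478 tilt [-0. -0.] F [-3.6  0.2  1.7] shift cm [-14.6   -0.02  -1.79] w -0.00016513612373477717
[{'location': [205.6, 231.0], 'conf': 0.74}]
[(-0.07, [201.0, 229.0]), (-0.055, [205.0, 231.0]), (-0.04, [210.0, 232.0])]
```

Emit:
arm_command --pt "-0.4 0 -0.06" --pt "-0.8 0 -0.11" --pt "-1.2 0 -0.17" --pt "-1.6 0 -0.22" --pt "-2.0 0 -0.28" --turn '[0,0,0,0,0]' --hand '[1,1,1,1,1]'

```text
clock: 7.15
eef_pos: [0.4876, 0.0077, 0.06]
tool_rot: [0.146, 0.989, 0.0, 0.0]
ft_force: [-2.9, 1.8, 2.2]
grip_width: -0.0001
```

Emit:
arm_command --pt "-0.4 0 -0.06" --pt "-0.8 0 -0.11" --pt "-1.2 0 -0.17" --pt "-1.6 0 -0.22" --pt "-2.0 0 -0.28" --turn '[0,0,0,0,0]' --hand '[1,1,1,1,1]'

```text
clock: 7.57
eef_pos: [0.5067, 0.0019, 0.0627]
tool_rot: [0.146, 0.989, -0.0, -0.0]
ft_force: [-2.9, 1.6, 2.6]
grip_width: -0.0001
```

Emit:
arm_command --pt "-0.4 0 -0.06" --pt "-0.8 0 -0.11" --pt "-1.2 0 -0.17" --pt "-1.6 0 -0.22" --pt "-2.0 0 -0.28" --turn '[0,0,0,0,0]' --hand '[1,1,1,1,1]'

```text
clock: 7.98
eef_pos: [0.5258, -0.0039, 0.0655]
tool_rot: [0.146, 0.989, -0.0, -0.0]
ft_force: [-3.0, 1.4, 1.0]
grip_width: 0.0001
```

Emit:
arm_command --pt "-0.4 0 -0.06" --pt "-0.8 0 -0.11" --pt "-1.2 0 -0.17" --pt "-1.6 0 -0.22" --pt "-2.0 0 -0.28" --turn '[0,0,0,0,0]' --hand '[1,1,1,1,1]'

```text
clock: 8.4
eef_pos: [0.5449, -0.0097, 0.0683]
tool_rot: [0.146, 0.989, 0.0, -0.0]
ft_force: [-3.2, 0.5, 1.9]
grip_width: -0.0004
```

```bash
python3 -c "
from h import *
to([.608,-.029,.075])
p,d=camera('scene')
print(spot_point('scene','brass_roller')[:2])
O=np.array([.541,-.056,.035]);
o=get_obs();print('tcp track',(o['eef_pos']-[0,0,.014]-O)@TR(-.297), 'horiz d',(o['eef_pos']-O)@[.956,-.2926,0])
print([(x,proj('scene',O+TR(-.297)@[x,.045,.022])[0][::-1].round(0).tolist()) for x in (.015,.03,.045)])
"
```

```text
clk 8.4 pos [ 0.5449 -0.0097  0.0683] yaw 2.8478 tilt [-0.  0.] F [-3.2  0.5  1.9] shift cm [-6.6  -0.02 -0.67] w -0.00039625135525146136
[{'location': [234.7, 236.5], 'conf': 0.7}, {'location': [265.9, 250.6], 'conf': 0.47}]
tcp track [-0.00569508  0.04558387  0.02057605] horiz d -0.0085093054425411
[(0.015, [228.0, 238.0]), (0.03, [234.0, 240.0]), (0.045, [239.0, 241.0])]
```

Emit:
arm_command --pt "-0.4 0 -0.06" --pt "-0.8 0 -0.11" --pt "-1.2 0 -0.17" --pt "-1.6 0 -0.22" --pt "-2.0 0 -0.28" --turn '[0,0,0,0,0]' --hand '[1,1,1,1,1]'

```text
clock: 8.92
eef_pos: [0.5642, -0.0154, 0.0712]
tool_rot: [0.146, 0.989, 0.0, 0.0]
ft_force: [-2.8, 1.0, 1.2]
grip_width: -0.0003
```

Emit:
arm_command --pt "-0.25 0 -0.03" --pt "-0.5 0 -0.06" --pt "-0.75 0 -0.09" --pt "-1.0 0 -0.12" --pt "-1.25 0 -0.15" --turn '[0,0,0,0,0]' --hand '[1,1,1,1,1]'

```text
clock: 9.33
eef_pos: [0.5758, -0.019, 0.0726]
tool_rot: [0.146, 0.989, -0.0, -0.0]
ft_force: [-2.1, 1.0, 0.8]
grip_width: -0.0001
```

Emit:
arm_command --pt "-0.25 0 0" --pt "-0.5 0 0" --pt "-0.75 0 0" --pt "-1.0 0 0" --pt "-1.2 0 0" --turn '[0,0,0,0,0]' --hand '[1,1,1,1,1]'

```text
clock: 9.75
eef_pos: [0.5878, -0.0226, 0.0726]
tool_rot: [0.146, 0.989, -0.0, 0.0]
ft_force: [0.3, -0.3, -0.2]
grip_width: 0.0001
```

```bash
cat > chk.py <<'E'
from h import *
import sys
to([.608,-.029,.075])
p,d=camera('scene');cv2.imwrite(sys.argv[1],cv2.resize(p[140:320,100:330,::-1],None,fx=3,fy=3,interpolation=cv2.INTER_CUBIC))
for n in ['brass_roller','grey_roller']:print(n,[(a['location'],round(a['conf'],2)) for a in spot_point('scene',n)[:2]])
O=np.array([.541,-.056,.035]);
o=get_obs();print('horiz d',(o['eef_pos']-O)@[.956,-.2926,0])
for x in(-.09,0,.05,.07,.097):print(x,[proj('scene',O+TR(-.297)@[x,y,.022 if x<.06 else .022-(x-.06)*.27])[0][::-1].round(0).tolist() for y in (.045,-.045)])
E
python3 chk.py pics/c3.png
```

```text
clk 9.75 pos [ 0.5878 -0.0226  0.0726] yaw 2.8477 tilt [ 0.001 -0.   ] F [ 0.3 -0.3 -0.2] shift cm [-2.12 -0.03 -0.24] w 8.348365325301584e-05
brass_roller [([264.6, 245.4], 0.85), ([264.1, 248.7], 0.18)]
grey_roller [([203.5, 176.3], 0.65)]
horiz d 0.03452196612109737
-0.09 [[195.0, 228.0], [204.0, 179.0]]
0 [[223.0, 236.0], [234.0, 183.0]]
0.05 [[241.0, 242.0], [252.0, 186.0]]
0.07 [[250.0, 244.0], [262.0, 188.0]]
0.097 [[264.0, 248.0], [277.0, 190.0]]
```

View pics/c3.png

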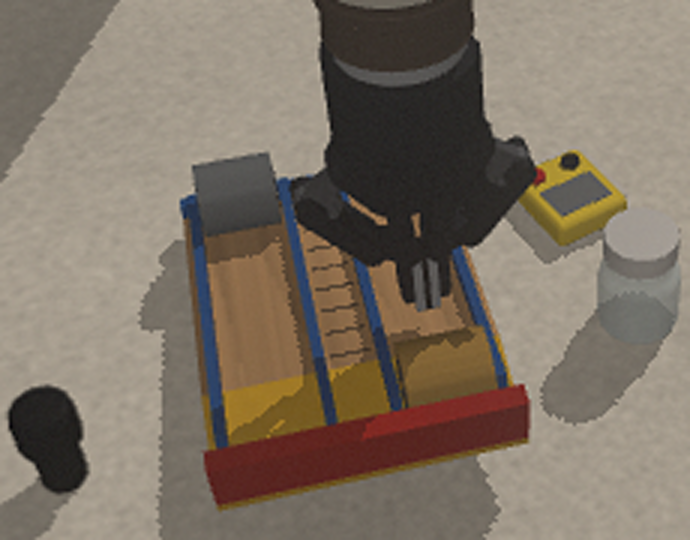

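Emit:
arm_command --pt "0 0 -1.0" --pt "0 0 -3.0" --pt "0 0 -6.0" --pt "0 0 -9.0" --pt "0 0 -9.0" --turn '[0,0,0,0,0]' --hand '[1,1,1,1,1]'

```text
clock: 10.32
eef_pos: [0.5909, -0.0225, 0.1703]
tool_rot: [0.146, 0.989, 0.001, 0.006]
ft_force: [1.9, -0.3, 1.2]
grip_width: 0.0001
```

Emit:
arm_command --pt "3.4 -1.8 0" --pt "6.9 -3.6 0" --pt "10.3 -5.4 0" --pt "13.8 -7.2 0" --pt "17.2 -9.0 0" --turn '[0,0,0,0,0]' --hand '[1,1,1,1,1]'

```text
clock: 10.73
eef_pos: [0.3945, -0.0588, 0.163]
tool_rot: [0.146, 0.989, -0.0, 0.0]
ft_force: [-0.4, -0.5, -0.2]
grip_width: 0.0002
```

Emit:
arm_command --pt "0 0 0" --pt "0 0 0" --pt "0 0 2" --pt "0 0 4" --pt "0 0 5" --turn '[0,0,0,0,0]' --hand '[1,1,1,1,1]'

```text
clock: 11.15
eef_pos: [0.3976, -0.0587, 0.112]
tool_rot: [0.146, 0.989, 0.0, 0.001]
ft_force: [-0.5, 0.3, -0.2]
grip_width: 0.0003
```

```bash
python3 -c "
from h import *
to([.3967,-.0588,.053])
p,d=camera('wrist')
i=camera_info('wrist')
O=np.array([.541,-.056,.035])
P=dict(G=(-.09,-.045,.022),bar=(-.112,0,.008))
for n,l in P.items():print(n,proj('wrist',O+TR(-.297)@l,i)[0][::-1].round(1))
for n in ['low_bar','grey_roller']:
    print(n,[(np.round(a['location']).tolist(),round(a['conf'],2)) for a in spot_point('wrist',n)[:2]])
"
```

```text
clk 11.15 pos [ 0.3976 -0.0587  0.112 ] yaw 2.8481 tilt [ 0.001 -0.   ] F [-0.5  0.3 -0.2] shift cm [ 0.09 -0.04  5.9 ] w 0.0002820553366907534
G [294.  280.7]
bar [256.8 343.9]
low_bar [([259.0, 341.0], 0.96)]
grey_roller []
```

Emit:
arm_command --pt "0.05 0 2" --pt "0.05 0 4" --pt "0.05 0 5.9" --pt "0.05 0 5.9" --pt "0.05 0 5.9" --turn '[0,0,0,0,0]' --hand '[1,1,1,1,1]'

```text
clock: 11.72
eef_pos: [0.3966, -0.0586, 0.054]
tool_rot: [0.146, 0.989, 0.0, -0.0]
ft_force: [0.1, -0.8, -0.1]
grip_width: 0.0004
```

Emit:
arm_command --pt "-0.3 0 0" --pt "-0.6 0 0" --pt "-0.9 0 0" --pt "-1.2 0 -0.03" --pt "-1.5 0 -0.06" --turn '[0,0,0,0,0]' --hand '[1,1,1,1,1]'

```text
clock: 12.13
eef_pos: [0.4109, -0.0631, 0.0548]
tool_rot: [0.146, 0.989, 0.0, 0.0]
ft_force: [-0.4, 1.1, -0.0]
grip_width: 0.0003
```

Emit:
arm_command --pt "-0.3 0 -0.04" --pt "-0.6 0 -0.08" --pt "-1.0 0 -0.14" --pt "-1.4 0 -0.2" --pt "-1.8 0 -0.25" --turn '[0,0,0,0,0]' --hand '[1,1,1,1,1]'

```text
clock: 12.55
eef_pos: [0.428, -0.0683, 0.0568]
tool_rot: [0.146, 0.989, -0.0, 0.0]
ft_force: [-1.7, -0.4, 0.8]
grip_width: -0.0002
```

```bash
python3 chk.py pics/c4.png
```

```text
clk 12.55 pos [ 0.428  -0.0683  0.0568] yaw 2.8478 tilt [ 0. -0.] F [-1.7 -0.4  0.8] shift cm [-16.09   8.98  -1.82] w -0.0002379715942245664
brass_roller [([264.5, 246.2], 0.77)]
grey_roller [([212.4, 178.0], 0.96)]
horiz d -0.10410623384759868
-0.09 [[195.0, 228.0], [204.0, 179.0]]
0 [[223.0, 236.0], [234.0, 183.0]]
0.05 [[241.0, 242.0], [252.0, 186.0]]
0.07 [[250.0, 244.0], [262.0, 188.0]]
0.097 [[264.0, 248.0], [277.0, 190.0]]
```

View pics/c4.png

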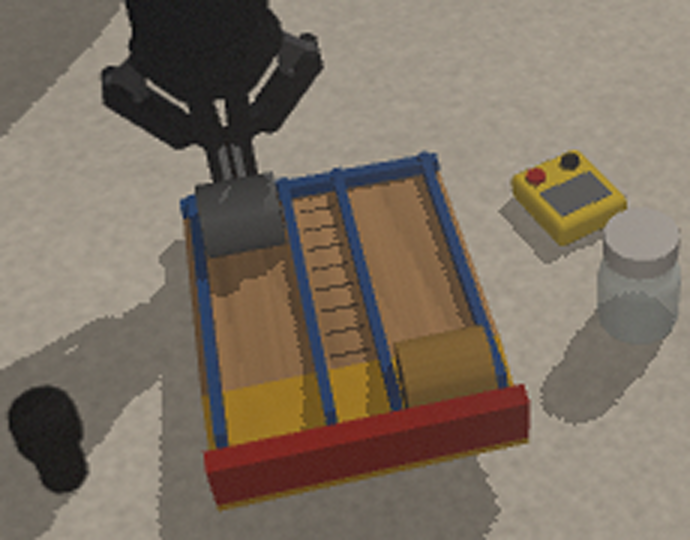

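Emit:
arm_command --pt "-0.4 0 -0.06" --pt "-0.8 0 -0.11" --pt "-1.2 0 -0.17" --pt "-1.6 0 -0.22" --pt "-2.0 0 -0.28" --turn '[0,0,0,0,0]' --hand '[1,1,1,1,1]'

```text
clock: 13.12
eef_pos: [0.4472, -0.0741, 0.0596]
tool_rot: [0.146, 0.989, -0.0, 0.0]
ft_force: [-1.0, 0.6, -0.3]
grip_width: -0.0002
```

Emit:
arm_command --pt "-0.4 0 -0.06" --pt "-0.8 0 -0.11" --pt "-1.2 0 -0.17" --pt "-1.6 0 -0.22" --pt "-2.0 0 -0.28" --turn '[0,0,0,0,0]' --hand '[1,1,1,1,1]'

```text
clock: 13.53
eef_pos: [0.4662, -0.0799, 0.0623]
tool_rot: [0.146, 0.989, -0.0, -0.0]
ft_force: [-1.1, -0.2, 0.3]
grip_width: -0.0
```

Emit:
arm_command --pt "-0.4 0 -0.06" --pt "-0.8 0 -0.11" --pt "-1.2 0 -0.17" --pt "-1.6 0 -0.22" --pt "-2.0 0 -0.28" --turn '[0,0,0,0,0]' --hand '[1,1,1,1,1]'

```text
clock: 13.95
eef_pos: [0.4854, -0.0857, 0.0652]
tool_rot: [0.146, 0.989, -0.0, 0.0]
ft_force: [-0.4, 0.3, 1.3]
grip_width: -0.0001
```

Emit:
arm_command --pt "-0.4 0 -0.06" --pt "-0.8 0 -0.11" --pt "-1.2 0 -0.17" --pt "-1.6 0 -0.22" --pt "-2.0 0 -0.28" --turn '[0,0,0,0,0]' --hand '[1,1,1,1,1]'

```text
clock: 14.37
eef_pos: [0.5045, -0.0915, 0.068]
tool_rot: [0.146, 0.989, 0.0, -0.0]
ft_force: [-0.6, 1.1, 0.2]
grip_width: -0.0002
```

Emit:
arm_command --pt "-0.4 0 -0.06" --pt "-0.8 0 -0.11" --pt "-1.2 0 -0.17" --pt "-1.6 0 -0.22" --pt "-2.0 0 -0.28" --turn '[0,0,0,0,0]' --hand '[1,1,1,1,1]'

```text
clock: 14.78
eef_pos: [0.5237, -0.0972, 0.0708]
tool_rot: [0.146, 0.989, 0.0, -0.0]
ft_force: [-0.2, 0.5, 0.5]
grip_width: -0.0004
```

```bash
python3 chk.py pics/c5.png
```

```text
clk 14.78 pos [ 0.5237 -0.0972  0.0708] yaw 2.8478 tilt [-0.  0.] F [-0.2  0.5  0.5] shift cm [-6.1   8.97 -0.42] w -0.000375890616131079
brass_roller [([264.9, 248.3], 0.63)]
grey_roller [([245.1, 183.7], 0.88), ([277.9, 186.9], 0.7)]
horiz d -0.00423942508045869
-0.09 [[195.0, 228.0], [204.0, 179.0]]
0 [[223.0, 236.0], [234.0, 183.0]]
0.05 [[241.0, 242.0], [252.0, 186.0]]
0.07 [[250.0, 244.0], [262.0, 188.0]]
0.097 [[264.0, 248.0], [277.0, 190.0]]
```

Emit:
arm_command --pt "-0.4 0 -0.03" --pt "-0.8 0 -0.06" --pt "-1.2 0 -0.09" --pt "-1.6 0 -0.12" --pt "-1.9 0 -0.15" --turn '[0,0,0,0,0]' --hand '[1,1,1,1,1]'

```text
clock: 15.35
eef_pos: [0.5421, -0.1028, 0.0723]
tool_rot: [0.146, 0.989, -0.0, 0.0]
ft_force: [-0.9, 0.1, 0.9]
grip_width: -0.0002
```

Emit:
arm_command --pt "-0.25 0 0" --pt "-0.5 0 0" --pt "-0.75 0 0" --pt "-1.0 0 0" --pt "-1.25 0 0" --turn '[0,0,0,0,0]' --hand '[1,1,1,1,1]'

```text
clock: 15.77
eef_pos: [0.5539, -0.1064, 0.0722]
tool_rot: [0.146, 0.989, -0.0, 0.0]
ft_force: [0.1, -0.3, -0.1]
grip_width: -0.0003
```

Emit:
arm_command --pt "-0.2 0 0" --pt "-0.4 0 0" --pt "-0.6 0 0" --pt "-0.7 0 0" --pt "-0.7 0 0" --turn '[0,0,0,0,0]' --hand '[1,1,1,1,1]'

```text
clock: 16.18
eef_pos: [0.5604, -0.1084, 0.0722]
tool_rot: [0.146, 0.989, -0.0, 0.0]
ft_force: [0.1, 0.6, -0.2]
grip_width: -0.0001
```

```bash
python3 chk.py pics/c6.png
```

```text
clk 16.18 pos [ 0.5604 -0.1084  0.0722] yaw 2.8477 tilt [ 0. -0.] F [ 0.1  0.6 -0.2] shift cm [-2.25  8.98 -0.28] w -7.213512226360564e-05
brass_roller [([265.4, 249.2], 0.64)]
grey_roller [([279.9, 190.1], 0.8), ([239.6, 212.7], 0.57)]
horiz d 0.03347699767454061
-0.09 [[195.0, 228.0], [204.0, 179.0]]
0 [[223.0, 236.0], [234.0, 183.0]]
0.05 [[241.0, 242.0], [252.0, 186.0]]
0.07 [[250.0, 244.0], [262.0, 188.0]]
0.097 [[264.0, 248.0], [277.0, 190.0]]
```

View pics/c6.png

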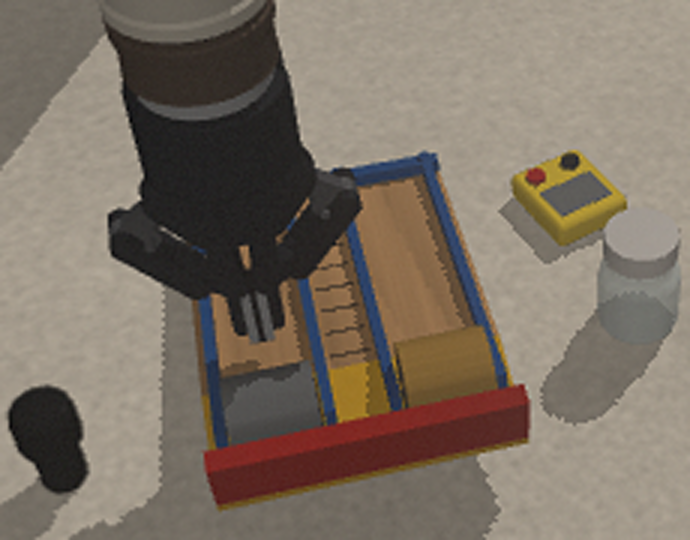

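Both rollers lie in the dip, at crop (268,405) and (445,368). I'll lift clear and back away.

Emit:
arm_command --pt "0 0 -1.0" --pt "0 0 -3.0" --pt "0 0 -6.0" --pt "0 0 -9.0" --pt "0 0 -12.0" --turn '[0,0,0,0,0]' --hand '[1,1,1,1,1]'

```text
clock: 16.75
eef_pos: [0.5597, -0.1082, 0.1941]
tool_rot: [0.146, 0.989, 0.0, -0.0]
ft_force: [0.1, -0.2, 0.2]
grip_width: -0.0001
```

Emit:
arm_command --pt "3 0 0" --pt "6 0 0" --pt "9 0 0" --pt "12 0 0" --pt "15 0 0" --turn '[0,0,0,0,0]' --hand '[1,1,1,1,1]'

```text
clock: 17.17
eef_pos: [0.4152, -0.0645, 0.193]
tool_rot: [0.146, 0.989, 0.0, 0.001]
ft_force: [0.3, -0.7, 0.4]
grip_width: 0.0002
```

Emit:
arm_command --pt "0 0 0" --pt "0 0 0" --pt "0 0 0" --pt "0 0 0" --pt "0 0 0" --turn '[0,0,0,0,0]' --hand '[1,1,1,1,1]'

```text
clock: 17.58
eef_pos: [0.4178, -0.0651, 0.1925]
tool_rot: [0.146, 0.989, -0.0, 0.001]
ft_force: [-0.2, -0.4, 0.1]
grip_width: -0.0
```

```bash
python3 chk.py pics/c7.png
python3 - <<'E'
from h import *
for n in ['jar','eyepiece','stopwatch']:print(n,[(a['location'],round(a['conf'],2)) for a in spot_point('scene',n)[:2]])
E
```

```text
clk 17.58 pos [ 0.4178 -0.0651  0.1925] yaw 2.8476 tilt [ 0.001 -0.   ] F [-0.2 -0.4  0.1] shift cm [-17.15   8.97  11.77] w -2.6633210165192006e-05
brass_roller [([264.9, 245.1], 0.56)]
grey_roller [([298.0, 115.8], 0.35)]
horiz d -0.11577736890296454
-0.09 [[195.0, 228.0], [204.0, 179.0]]
0 [[223.0, 236.0], [234.0, 183.0]]
0.05 [[241.0, 242.0], [252.0, 186.0]]
0.07 [[250.0, 244.0], [262.0, 188.0]]
0.097 [[264.0, 248.0], [277.0, 190.0]]
jar [([244.3, 314.0], 0.59)]
eyepiece [([301.1, 120.9], 0.77)]
stopwatch []
```

View pics/c7.png

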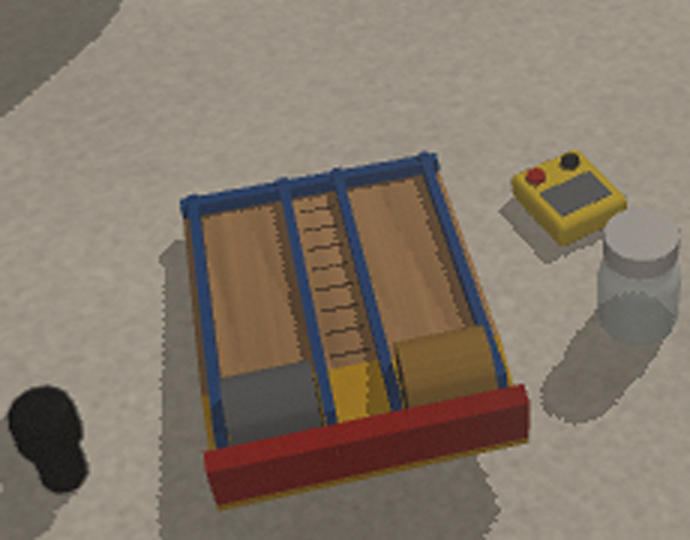

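Grey at crop (268,400) and brass at (445,365) both rest against the red stop. The jar, eyepiece and stopwatch have not moved, and the arm is clear.

```bash
python3 -c "
from workcell import *
print(job_done())"
```

```text
the job is handed in; nothing more can be done
None
```

Both rollers are in the yellow dip against the red stop, brass in the left gutter and grey in the right, and the job is handed in. I pushed each one up from behind with the closed fingertips at about 50 mm/s, slowing to about 30 mm/s over the crest. The highest force I read was about 4 N.

- **Rollers:** the last scene picture, at about 17.6 s with the arm lifted and backed away, shows both at rest. The network puts brass within about 3 pixels of its rest point.
- **Grey roller:** in that last picture the network missed grey and gave a low-confidence hit on the eyepiece instead. The picture itself shows grey in the dip, and the check just before had it about 3 pixels from its rest point.
- **Other things:** the jar and eyepiece are within about 4 pixels of where they started. The network did not report the stopwatch in the last check, but the picture shows it unmoved.

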